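# Sheathe the blue food probe

### The arm

A 6-joint arm with a two-finger parallel gripper is mounted at the origin on the work surface. World frame = base frame: x ahead of the robot, y to its left, z up, the work surface at z = 0. Lengths are in m, angles in rad, forces in N, time in s.
With the tool pointing down it reaches from about 0.35 to 0.775 m from the base axis. Payload 7.3 kg.
Tool frame: the origin (TCP) lies at the very end of the fingers, on their centre line; the grasp point (between the pads) lies 19 mm behind it; z points along the fingers, y is the line along which they close (so a half turn about z gives the same grasp; the last joint's range is limited). The gripper opens to 92 mm and grips with 3 to 60 N. Pads are 19 mm wide; open, the fingers measure 130 mm over their backs; the gripper's body (75 mm by 190 mm) begins 47 mm behind the grasp point.
Start: joints at [-1.36, 0.342, 1.524, -0, 1.275, -0.146], TCP at [0.183, -0.492, 0.227] pointing down, gripper open.
Joint ranges: [-2.53, 2.53], [-0.77, 2.02], [0.04, 2.7], [-1, 4.14], [0.28, 2.66], [-3.11, 3.11]. Speed limits (rad/s): [2.57, 2.57, 3.14, 3.14, 3.14, 3.14].

### API

Orientations are given as [roll, pitch, yaw] about the fixed x, y, z axes, in that order (R = Rz(yaw) Ry(pitch) Rx(roll)).
In Python, from cell import robot gives the robot as it stands.
- The arm moves only by the tool apply_moves, never from a script. Its argument "motion" is text: rows parted by semicolons, each of 7 numbers parted by spaces: the opening in per cent of the stroke, from 0 (shut) to 100 (fully open), then the shift along the tool's x, y, z in cm, then the turn, a rotation vector about the tool's x, y, z in rad. A call has 1 to 20 rows; each row shifts and turns the commanded pose from where the row before left it, along the tool's axes as they then stand; what a row does not reach is not made up. A row lasts 1/8 s, in which the tool goes at most 62.5 mm and 10.7 degrees, less where a joint would pass 70% of its speed; a pose out of reach is approached as far as the arm can. A call with a gripper value outside its range is refused whole. The fingers move at their own pace and stop on an object; "force" is the grip in N (left out, the last holds). Time passes only in rows, so rows that do not move let the fingers close. It gives the time, the measured TCP pose, the force, the opening and the grip force at its end, in the units of the state.
- robot.observe(): the state, without advancing time (a new reading comes with each control period).
- robot.read_camera(name): name is "side" or "top" or "wrist"; returns a dict with "img" (480x640x3 uint8, red, green, blue), "fovy" (degrees; the focal length in pixels is half the picture's height over the tangent of half this angle, whatever the lens; pixels are square), "cx", "cy" (the principal point, pixels), "R" (3x3) and "t" (3): a world point X has camera coordinates R X + t; the wrist camera has in their place "hand_eye" (4x4, takes a point from camera to tool coordinates, whose origin is the TCP and whose axes are the flange's). Camera axes: x right, y down, z forward; pixel columns grow to the right and rows downward; lengths in m; the calibration is good to about 2 mm. A picture is of the moment at which its call begins: read the wrist's pose just before it. There is no depth.
- robot.hand_in(): hands the job in; it is judged then, once.
Trained networks look in a picture, given as the dict that the camera call returned (one of the last four; its "shot" number tells which), for a name from the list of things; names that differ only in an ending like _2 or _b are one class to them, and where a whole thing is asked for, a point or a joint stands for the part that bears it (a point fixed in the world has none). Each returns a list of dicts, best first, with "score" (0 to 1); they miss things now and then, are a little off and sometimes report something else, mostly with a low value. They report only what shows in the picture. A call takes as long as a camera call. They do not tell look-alikes from the thing itself.
- robot.search_frame(target, picture): "centre" ([x, y, z] in m, in world coordinates, good to about 4 mm: the middle of the surface that is visible of it).
- robot.trace(target, picture): "pixels" (480x640 bool, what is visible of it).
The state is a dict: "time": time; "qpos": joint angles; "qvel": joint speeds; "joint_efforts": joint torques, N m; "tool_pos": TCP position; "tool_rot": TCP orientation; "contact_force": force on the tool from outside, world axes, zero at the start; "torque": the same for the moment, N m; "opening": finger opening in m; "grip_force": force on a finger pad.
Only numpy, scipy, OpenCV 4.12 (cv2) and the standard library are available. Lean on these libraries where they do the work, as an engineer would, in place of code of your own. Each camera call takes 0.05 s, during which the arm holds its last target. There are 200 camera calls.

### The job

Put the blue food probe away: draw it out of the white drying block, push its steel shaft down into the slanted yellow-topped sheath until the head sits fully home on the yellow plate, without forcing it, and let go. The sheath may stand anywhere along its bracket, so find its hole first. Leave the red probe, the bottles, the cup and the jar where they stand.

Things in the scene. Friction and masses are not known exactly. Their poses are not given: they have to be found in the camera images.
- blue: Food probe with a blue head, 130 mm long, about 80 g, origin at the shaft's tip, z up the shaft to the head. Steel shaft 8 mm in diameter (last 4 mm taper to 6 mm), 90 mm long; square head 26 x 26 mm, 40 mm high, faces square to the probe's x and y. It starts upright in one of the block's holes, head resting on the block's top, 100 mm above the table
- blue_collar (a point): centre of the underside of the blue head, where the shaft begins, 90 mm above the tip
- blue_head (a point): centre of the blue head, 110 mm above the tip, a good place to grip
- red: the same probe with a red head, in the block's other hole; to be left alone. Origin at its tip
- block: fixed white drying block 60 x 160 x 100 mm (x, y, z), origin at the centre of its underside, with two 13 mm upright holes, 95 mm deep, at y = -45 and +45 mm; which probe is in which varies
- bracket: fixed steel base plate 150 x 200 x 10 mm of the sheath's bracket, origin at the centre of its underside, -x side towards the robot; the bracket stands 150 mm high in all
- rail: fixed slanted slide on the bracket, 188 mm long in y, on which the sheath (a yellow plate with a black tube below) slides along y. z is the direction of the sheath's bore, out of its mouth, leaning 0.55 rad from vertical towards the bracket's -x side. Origin at mid-slide, in the plane of the plate's top face. The bore's mouth is at x = 0, z = 0 and an unmeasured y
- bore_low (a point): point of the rail at x = 0, y = -20 mm, z = 0. The bore's mouth lies somewhere between this and bore_high, to be found by touch or by eye; it is in the middle of the sheath's yellow plate, 44 mm (x) by 100 mm (y), 14 mm thick, top face at the rail's z = 0. The sheath stays where it is left but yields along y to a push of 6 N
- bore_high (a point): point of the rail at x = 0, y = +20 mm, z = 0. The bore is 12 mm in diameter with a 2 mm chamfer at its mouth, 100 mm deep. A leaf spring in the bore on its +x side grips the shaft from 35 mm down and most at 50 mm: from there on it takes a push of about 3 to 10 N, and the probe does not fall home by its own weight
- bottle_a: clear water bottle with a red cap, 72 mm in diameter, 230 mm high, loose; origin at the centre of its underside
- bottle_b: another such water bottle
- cup: black cup 72 mm wide and 95 mm high, loose; origin at the centre of its underside
- jar: amber jar with a brass lid, 60 mm in diameter, 75 mm high, loose; origin at the centre of its underside
Mind the look-alikes: they are no part of the job. What is shaped like the jar but turquoise is not meant. There is more than one size of the blue; the one meant has the size given above.

How it is judged:
On the way, in this order (a step that is already met when the one before it is completed fails the run):
1. the blue probe is drawn clear of the drying block (height (world z) of blue above 0.11 m), for 0.1 s.
2. its tip has entered the sheath's bore by 20 mm (z of blue in the frame of rail below -0.02 m and x of blue in the frame of rail between -0.007 and 0.007 m and y of blue in the frame of rail between -0.032 and 0.032 m and angle between the z axis of blue and the z axis of rail, either way round below 0.15 rad), for 0.1 s.
At the end, for the whole second after the job is handed in: The blue probe is in the sheath, head underside within 4 mm of the plate's top, within 6 mm of the bore's line, shaft within 0.08 rad of the bore, released and at rest; red probe within 10 mm of its start; bottles, cup and jar upright (0.15 rad) and within 20 mm of theirs (z of blue_collar in the frame of rail between -0.003 and 0.004 m and x of blue_collar in the frame of rail between -0.006 and 0.006 m and y of blue_collar in the frame of rail between -0.03 and 0.03 m and angle between the z axis of blue and the z axis of rail, either way round below 0.08 rad and contact force between the fingers and blue below 0.05 N and linear speed of blue below 0.01 m/s and distance of each of bottle_a, bottle_b, cup, jar from where it was at the start of the episode below 0.02 m and angle between each of bottle_a, bottle_b, cup, jar's own z axis and vertical below 0.15 rad and distance of red from where it was at the start of the episode below 0.01 m); the robot touches nothing.
It fails at once if the probe is forced: more than 80 N between it and the sheath or bracket (contact force between blue and bracket above 80 N).
It fails at once if the red probe is lifted out or knocked away (distance of red from where it was at the start of the episode above 0.03 m).
It fails at once if a bottle, the cup or the jar is knocked over (angle between any of bottle_a, bottle_b, cup, jar's own z axis and vertical above 0.5 rad).
It also fails if it takes over 53 s, if anything falls off the work surface, if the arm or the gripper's body presses on something with over 40 N, if the wrist force passes 120 N, or if a joint passes its speed limit or range.

## Working session

There is one attempt and no reset: what is moved stays moved. The work goes in short steps, Python scripts to look and compute and a tool call to move; the robot and the scene stay as the last step left them, time stands still between calls to the robot, and variables do not carry over. Pictures are saved under pics/ and viewed, at most 10 in all, crops included, and the job is handed in when it is done.

Besides the shell and the picture viewer there is one more tool, called after "Call:" as name(argument=value, ...), one argument or row to a line, values as JSON. apply_moves: Moves the arm, as the interface text tells. Its arguments: {"type":"object","properties":{"motion":{"type":"string"},"force":{"type":"number"}},"required":["motion"]}

```bash
mkdir -p pics; cat > h.py <<'E'
import numpy as np,cv2
from cell import robot
from scipy.spatial.transform import Rotation as Ro
def save(p,n): cv2.imwrite(f'pics/{n}.png',p['img'][:,:,::-1])
def f(p): return 240/np.tan(np.radians(p['fovy'])/2)
def proj(p,X):
    c=p['R']@np.array(X)+p['t']; return f(p)*c[0]/c[2]+p['cx'],f(p)*c[1]/c[2]+p['cy']
def ray(p,u,v):
    d=np.array([(u-p['cx'])/f(p),(v-p['cy'])/f(p),1]); R=np.array(p['R']); return -R.T@p['t'],R.T@d
def at_z(p,u,v,z):
    o,d=ray(p,u,v); return o+d*(z-o[2])/d[2]
E
python3 - <<'E'
from h import *
print(robot.observe())
for c in('top','side'):
    p=robot.read_camera(c); save(p,c+'0'); print(c,-np.array(p['R']).T@p['t'])
    for n in('blue','red','block','bracket','rail','bottle_a','cup','jar'):
        try: print(n,[(np.round(d['centre'],3),round(d['score'],2)) for d in robot.search_frame(n,p)][:4])
        except Exception as e: print(n,e)
E
```

```text
{'time': 0.0, 'qpos': array([-1.35998515e+00,  3.42724983e-01,  1.52504402e+00,  8.05285012e-06,
        1.27539014e+00, -1.45975157e-01]), 'qvel': array([-1.15956745e-03, -9.47580396e-04, -8.61515704e-04,  3.72038426e-06,
       -1.50449730e-04, -1.33164602e-03]), 'joint_efforts': array([ 6.93579950e-04, -4.31241381e+01, -2.44213593e+01,  7.19156535e-02,
        5.60371298e-02, -1.28886263e-04]), 'tool_pos': array([ 0.18331116, -0.49151212,  0.22603437]), 'tool_rot': array([-3.14004395e+00, -2.35474960e-04,  3.56783800e-01]), 'contact_force': array([-0.16037582, -0.25097861, -0.63377624]), 'torque': array([-0.02322442,  0.00696254,  0.00274701]), 'grip_force': 0.0, 'opening': 0.09172235184627374}
top [ 0.5391883  -0.02436815  0.91247355]
blue [(array([ 0.534, -0.25 ,  0.143]), 0.63), (array([ 0.61 , -0.225,  0.104]), 0.54)]
red [(array([ 0.516, -0.165,  0.14 ]), 0.56)]
block [(array([ 0.521, -0.204,  0.099]), 0.61)]
bracket [(array([0.544, 0.214, 0.007]), 0.77)]
rail [(array([0.53, 0.22, 0.13]), 0.77)]
bottle_a [(array([0.739, 0.05 , 0.152]), 0.97), (array([ 0.786, -0.085,  0.154]), 0.93)]
cup [(array([ 0.352, -0.027,  0.044]), 0.97)]
jar [(array([ 0.669, -0.118,  0.072]), 0.89), (array([ 0.648, -0.011,  0.075]), 0.56)]
side [ 0.41609172 -0.68181373  0.514719  ]
blue [(array([ 0.61 , -0.232,  0.088]), 0.93), (array([ 0.53 , -0.269,  0.127]), 0.76)]
red [(array([ 0.513, -0.174,  0.127]), 0.78)]
block [(array([ 0.515, -0.267,  0.077]), 0.87)]
bracket [(array([0.537, 0.175, 0.012]), 0.77)]
rail [(array([0.549, 0.158, 0.105]), 0.76)]
bottle_a [(array([ 0.785, -0.114,  0.114]), 0.75), (array([0.74 , 0.037, 0.108]), 0.56), (array([ 0.528, -0.266,  0.127]), 0.5), (array([ 0.515, -0.176,  0.127]), 0.33)]
cup [(array([ 0.361, -0.048,  0.069]), 0.94)]
jar [(array([ 0.667, -0.144,  0.055]), 0.62), (array([ 0.642, -0.033,  0.049]), 0.58)]
```

View pics/top0.png

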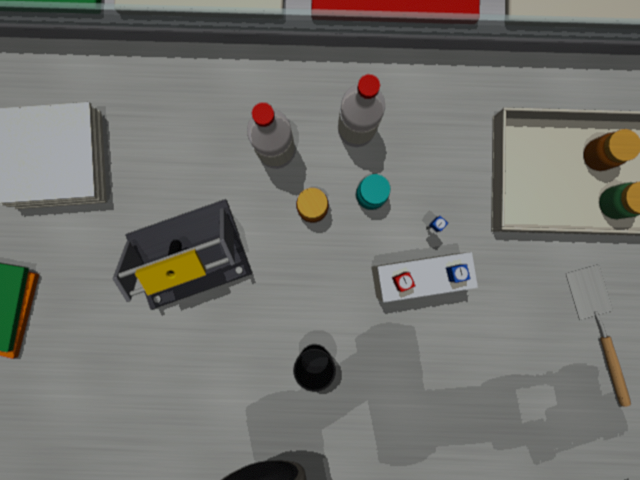

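View pics/side0.png

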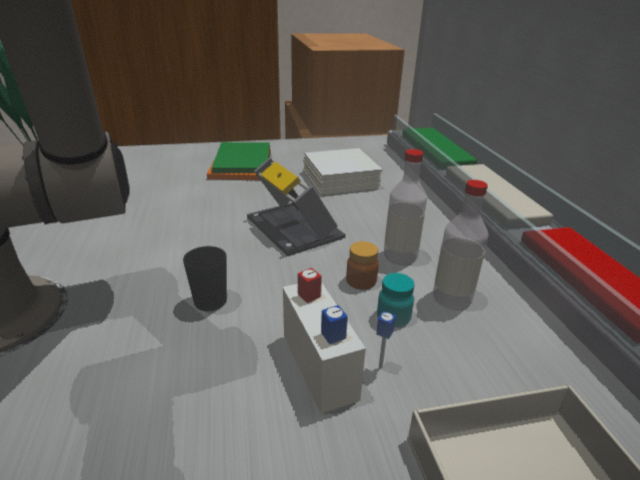

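The top picture shows blue at (460,272) and red at (404,282) in the block. The yellow plate's hole is at (170,272), about (279,176) in the side picture. The small blue probe at (438,224) is the decoy.

```bash
cat > m.py <<'E'
from h import *
P={c:robot.read_camera(c) for c in('top','side')}
hole={}
for c,p in P.items():
    hsv=cv2.cvtColor(p['img'],cv2.COLOR_RGB2HSV)
    m=cv2.inRange(hsv,(20,140,90),(35,255,255))
    box=dict(top=(120,230,220,320),side=(230,130,330,220))[c]
    k=np.zeros_like(m);k[box[1]:box[3],box[0]:box[2]]=255;m&=k
    cs,_=cv2.findContours(m,cv2.RETR_EXTERNAL,cv2.CHAIN_APPROX_NONE)
    ct=max(cs,key=cv2.contourArea);r=cv2.minAreaRect(ct);print(c,'yellow',r,cv2.boxPoints(r).round(1).tolist())
    fm=np.zeros_like(m);cv2.drawContours(fm,[ct],-1,255,-1)
    fm=cv2.erode(fm,np.ones((3,3)))
    h=fm&~m; n,l,s,ce=cv2.connectedComponentsWithStats(h)
    print([(s[i,4],ce[i].round(1)) for i in range(1,n)])
    if n>1: hole[c]=ce[1+np.argmax(s[1:,4])]
    for nm in('blue','red'):
        lo,hi=((105,150,60),(125,255,255)) if nm=='blue' else ((0,170,80),(6,255,255))
        mm=cv2.inRange(hsv,lo,hi)
        bx=dict(top=dict(blue=(446,256,475,290),red=(390,265,420,297)),side=dict(blue=(315,300,352,345),red=(292,262,327,303)))[c][nm]
        k=np.zeros_like(mm);k[bx[1]:bx[3],bx[0]:bx[2]]=255
        ys,xs=np.nonzero(mm&k);print(nm,len(xs),xs.min(),xs.max(),ys.min(),ys.max())
def tri(a,b):
    A=[];B=[]
    (o1,d1),(o2,d2)=ray(P['top'],*a),ray(P['side'],*b)
    M=np.c_[d1,-d2];s=np.linalg.lstsq(M,o2-o1,rcond=None)[0];q1=o1+s[0]*d1;q2=o2+s[1]*d2
    return (q1+q2)/2,np.linalg.norm(q1-q2)
if len(hole)==2:print('hole',tri(hole['top'],hole['side']))
p=P['top'];g=cv2.inRange(p['img'],(170,170,170),(255,255,255));g[:240]=0;g[320:]=0;g[:,:370]=0;g[:,485:]=0
cs,_=cv2.findContours(g,cv2.RETR_EXTERNAL,cv2.CHAIN_APPROX_NONE);r=cv2.minAreaRect(max(cs,key=cv2.contourArea))
b=cv2.boxPoints(r);print('block',r,[at_z(p,*q,.1).round(4).tolist() for q in b])
a=cv2.resize(p['img'][220:320,100:260],None,fx=4,fy=4,interpolation=2)
c=cv2.resize(p['img'][200:300,370:490],None,fx=4,fy=4,interpolation=2)[:, :]
cv2.imwrite('pics/crop1.png',np.vstack([np.hstack([a[:,:640]]),np.pad(c,((0,0),(0,160),(0,0)))])[:600,:, ::-1] if 0 else cv2.resize(np.vstack([a,np.pad(c,((0,0),(0,160),(0,0)))]),(480,600))[:,:,::-1])
for z in(.14,):print('blue top guess',at_z(p,460,270,z))
E
python3 m.py
```

```text
top yellow ((169.4722442626953, 272.50982666015625), (28.18062400817871, 66.65159606933594), 70.49755096435547) [[133.39999389648438, 270.3999938964844], [196.1999969482422, 248.10000610351562], [205.60000610351562, 274.70001220703125], [142.8000030517578, 296.8999938964844]]
[(np.int32(23), array([169.7, 272.3]))]
blue 86 451 469 265 281
red 77 395 414 273 290
side yellow ((278.70001220703125, 175.9000244140625), (31.400001525878906, 20.60000228881836), 36.86989974975586) [[260.0, 174.6999969482422], [272.29998779296875, 158.1999969482422], [297.3999938964844, 177.10000610351562], [285.1000061035156, 193.60000610351562]]
[]
blue 77 323 345 306 321
red 14 300 319 274 280
block ((382.0, 285.0), (0.0, 0.0), 0.0) [[0.5065, -0.1344, 0.1], [0.5065, -0.1344, 0.1], [0.5065, -0.1344, 0.1], [0.5065, -0.1344, 0.1]]
blue top guess [ 0.53540892 -0.25272747  0.14      ]
```

```bash
cat >> m.py <<'E'
print('----')
print('hole',tri((169.6,272.4),(278.9,176)))
for z in(.12,.13,.14):
  q=[at_z(P['top'],*b,z) for b in [[133.4,270.4],[196.2,248.1],[205.6,274.7],[142.8,296.9]]]
  e1=q[1]-q[0];e2=q[2]-q[3];w=q[0]-q[3];print(z,'yaw of y axis',[np.arctan2(-e[1],-e[0])-np.pi/2 for e in(e1,e2)],[np.linalg.norm(e) for e in(e1,e2,w)])
L=robot.trace('block',P['top'])
m=L[0]['pixels'].astype(np.uint8);cs,_=cv2.findContours(m,0,1);r=cv2.minAreaRect(max(cs,key=cv2.contourArea));print(r,[at_z(p,*q,.1).round(4).tolist() for q in cv2.boxPoints(r)])
E
python3 m.py | sed -n '/----/,$p'
```

```text
----
hole (array([0.5181001 , 0.21194943, 0.13243431]), np.float64(0.0006721120844516034))
0.12 yaw of y axis [np.float64(0.3707156843768884), np.float64(0.36838884190385235)] [np.float64(0.10848403982335621), np.float64(0.10818011783069), np.float64(0.0460063052380458)]
0.13 yaw of y axis [np.float64(0.3707156843768884), np.float64(0.3683888419038528)] [np.float64(0.10711511035977121), np.float64(0.10681502347290552), np.float64(0.045425764664025904)]
0.14 yaw of y axis [np.float64(0.3707156843768875), np.float64(0.3683888419038528)] [np.float64(0.10574618089618616), np.float64(0.10544992911512106), np.float64(0.044845224090006124)]
((424.0837707519531, 276.2947998046875), (37.55812454223633, 102.25846862792969), 81.25383758544922) [[0.5385, -0.1147, 0.1], [0.5694, -0.2838, 0.1], [0.5075, -0.2942, 0.1], [0.4769, -0.1257, 0.1]]
```

View pics/crop1.png

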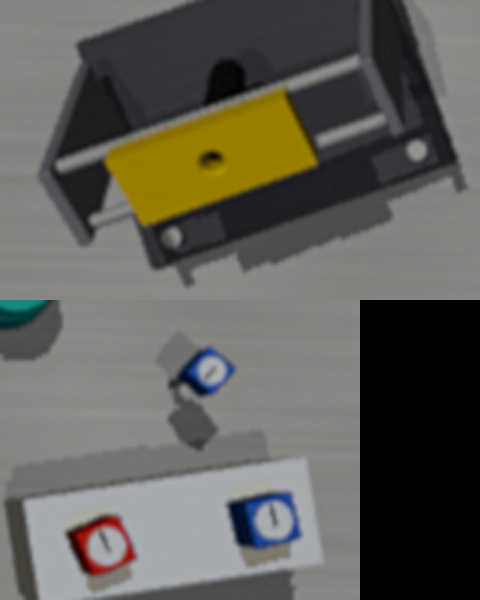

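```bash
cat >> h.py <<'E'
def pose():
    s=robot.observe(); return np.array(s['tool_pos']),Ro.from_euler('xyz',s['tool_rot']),s
def plan(pt,Rt,n,op,start=None):
    p,R,_=pose() if start is None else (*start,None)
    rv=(R.inv()*Rt).as_rotvec(); out=[]
    q,Q=p.copy(),R
    for i in range(n):
        tp=p+(pt-p)*(i+1)/n; tR=R*Ro.from_rotvec(rv*(i+1)/n)
        d=np.round(Q.inv().apply(tp-q)*100,2); w=np.round((Q.inv()*tR).as_rotvec(),3)
        out.append(f'{op} '+' '.join('%g'%x for x in [*d,*w])); q=q+Q.apply(d/100); Q=Q*Ro.from_rotvec(w)
    print('; '.join(out)); print('end',q.round(4),(Q.inv()*Rt).magnitude().round(4)); return q,Q
E
python3 - <<'E'
from h import *
plan(np.array([.530,-.254,.20]),Ro.from_euler('xyz',[np.pi,0,1.75]),10,60)
E
```

```text
60 4.08 -1.02 0.27 0 0 -0.139; 60 4.18 -0.44 0.26 0 0 -0.14; 60 4.2 0.14 0.27 0 0 -0.139; 60 4.14 0.72 0.27 0 0 -0.139; 60 4 1.3 0.27 0 0 -0.14; 60 3.79 1.83 0.26 0 0 -0.139; 60 3.49 2.35 0.27 0 0 -0.139; 60 3.13 2.8 0.27 0 0 -0.14; 60 2.71 3.21 0.26 0 0 -0.139; 60 2.24 3.56 0.27 -0 0 -0.139Traceback (most recent call last):
  File "<stdin>", line 2, in <module>
  File "h.py", line 22, in plan
    print('; '.join(out)); print('end',q.round(4),(Q.inv()*Rt).magnitude().round(4)); return q,Q
                                                  ^^^^^^^^^^^^^^^^^^^^^^^^^^^^^^
AttributeError: 'float' object has no attribute 'round'
```

Call:
apply_moves(
  motion="60 4.1 -1.0 0.27 0 0 -0.139; 60 4.2 -0.44 0.26 0 0 -0.14; 60 4.2 0.14 0.27 0 0 -0.139; 60 4.14 0.72 0.27 0 0 -0.139; 60 4 1.3 0.27 0 0 -0.14; 60 3.8 1.83 0.26 0 0 -0.139; 60 3.5 2.35 0.27 0 0 -0.139; 60 3.13 2.8 0.27 0 0 -0.14; 60 2.7 3.2 0.26 0 0 -0.139; 60 2.24 3.56 0.27 0 0 -0.139; 60 0 0 0 0 0 0; 60 0 0 0 0 0 0",
  force=30,
)

```text
time: 2.65
tool_pos: [0.53, -0.254, 0.1998]
tool_rot: [-3.141, -0.0, 1.749]
contact_force: [0.3, -0.3, 0.4]
opening: 0.0548
grip_force: 0.0
```

```bash
sed -i 's/.magnitude().round(4))/.magnitude())/' h.py; cat >> h.py <<'E'
def wcam():
    p,R,s=pose(); c=robot.read_camera('wrist'); H=np.array(c['hand_eye'])
    Rw=R.as_matrix()@H[:3,:3]; tw=R.apply(H[:3,3])+p
    c['R']=Rw.T; c['t']=-Rw.T@tw; return c
E
python3 - <<'E'
from h import *
p,R,s=pose();print(p,R.as_euler('xyz'),s['qpos'],s['time'])
c=wcam();save(c,'w1');print(proj(c,[.53,-.254,.14]),-c['R'].T@c['t'])
print([(np.round(d['centre'],3),round(d['score'],2)) for d in robot.search_frame('blue',c)])
E
```

```text
[ 0.53000094 -0.25402171  0.19983138] [-3.14090776e+00 -2.22603386e-05  1.74904352e+00] [-5.77051902e-01  4.78381808e-01  1.38600238e+00 -4.73480071e-04
  1.27772240e+00 -7.55162200e-01] 2.65
(np.float64(313.6206116930421), np.float64(263.1628407973204)) [ 0.51700006 -0.1837358   0.3570383 ]
[(array([ 0.612, -0.23 ,  0.094]), 0.75), (array([ 0.529, -0.245,  0.14 ]), 0.62)]
```

View pics/w1.png

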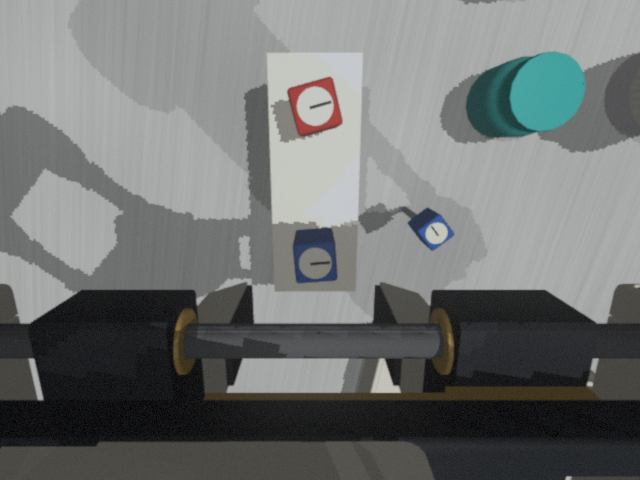

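The dial is at (315,264), and I predicted (313.6,263.2). The head is square to the fingers, so I'll go down, grip and lift.

Call:
apply_moves(
  motion="60 0 0 3 0 0 0; 60 0 0 4 0 0 0; 60 0 0 2.05 0 0 0; 60 0 0 0 0 0 0; 0 0 0 0 0 0 0; 0 0 0 0 0 0 0; 0 0 0 0 0 0 0; 0 0 0 0 0 0 0; 0 0 0 0 0 0 0",
  force=30,
)

```text
time: 3.88
tool_pos: [0.5307, -0.2541, 0.1103]
tool_rot: [3.141, 0.001, 1.75]
contact_force: [-0.5, 0.6, 5.1]
opening: 0.0265
grip_force: 29.0
```

Call:
apply_moves(
  motion="0 0 0 -2 0 0 0; 0 0 0 -4 0 0 0; 0 0 0 -5 0 0 0; 0 0 0 -5 0 0 0; 0 0 0 -1 0 0 0; 0 0 0 0 0 0 0",
)

```text
time: 4.62
tool_pos: [0.5303, -0.2538, 0.2791]
tool_rot: [-3.141, -0.0, 1.75]
contact_force: [-0.2, 0.3, -1.5]
opening: 0.0265
grip_force: 29.0
```

```bash
cat >> h.py <<'E'
def railR(yaw=.37): return Ro.from_euler('xyz',[0,-.55,yaw]).as_matrix()
def toolR(yaw=.37):
    r=railR(yaw); return Ro.from_matrix(np.c_[r[:,1],r[:,0],-r[:,2]])
E
python3 - <<'E'
from h import *
z=railR()[:,2];m=np.array([.518,.212,.1325])
print(pose()[0],robot.observe()['opening'],robot.observe()['grip_force'])
plan(m+z*.14,toolR(),14,0)
E
```

```text
[ 0.53029636 -0.25376836  0.2791351 ] 0.026523031710072472 29.008020758628845
0 3.19 -0.01 0.2 -0.039 0.004 -0.013; 0 3.19 0.03 0.2 -0.039 0.004 -0.014; 0 3.19 0.06 0.23 -0.04 0.003 -0.013; 0 3.18 0.1 0.23 -0.039 0.004 -0.013; 0 3.19 0.12 0.25 -0.039 0.004 -0.013; 0 3.18 0.16 0.27 -0.039 0.004 -0.014; 0 3.17 0.19 0.3 -0.039 0.003 -0.013; 0 3.18 0.23 0.3 -0.039 0.004 -0.013; 0 3.17 0.25 0.33 -0.04 0.004 -0.014; 0 3.16 0.28 0.36 -0.039 0.003 -0.013; 0 3.16 0.3 0.37 -0.039 0.004 -0.013; 0 3.15 0.34 0.4 -0.039 0.004 -0.014; 0 3.15 0.36 0.42 -0.039 0.004 -0.013; 0 3.14 0.38 0.46 -0.039 0.003 -0.013
end [0.4498 0.1855 0.2518] 0.0006294492577459246
```

Call:
apply_moves(
  motion="0 3.19 0 0.2 -0.039 0.004 -0.013; 0 3.19 0.03 0.2 -0.039 0.004 -0.014; 0 3.19 0.06 0.23 -0.04 0.003 -0.013; 0 3.18 0.1 0.23 -0.039 0.004 -0.013; 0 3.19 0.12 0.25 -0.039 0.004 -0.013; 0 3.18 0.16 0.27 -0.039 0.004 -0.014; 0 3.17 0.19 0.3 -0.039 0.003 -0.013; 0 3.18 0.23 0.3 -0.039 0.004 -0.013; 0 3.17 0.25 0.33 -0.04 0.004 -0.014; 0 3.16 0.28 0.36 -0.039 0.003 -0.013; 0 3.16 0.3 0.37 -0.039 0.004 -0.013; 0 3.15 0.34 0.4 -0.039 0.004 -0.014; 0 3.15 0.36 0.42 -0.039 0.004 -0.013; 0 3.14 0.38 0.46 -0.039 0.003 -0.013; 0 0 0 0 0 0 0; 0 0 0 0 0 0 0",
)

```text
time: 6.62
tool_pos: [0.4494, 0.1852, 0.2508]
tool_rot: [2.595, 0.0, 1.941]
contact_force: [-0.1, -0.2, -1.4]
opening: 0.0261
grip_force: 29.0
```

```bash
python3 - <<'E'
from h import *
p,R,s=pose();print(p,s['time'],s['qpos'],(R.inv()*toolR()).as_rotvec())
c=wcam();save(c,'w2')
print('tip',proj(c,p+R.apply([0,0,.1003])),'mouth',proj(c,[.518,.212,.1325]))
E
```

```text
[0.44943286 0.1851501  0.25084594] 6.625 [ 0.1611989  -0.02064692  2.03986269  0.19346976  0.59374892 -0.34003427] [-3.00974539e-03  2.52482514e-04  2.06981062e-05]
tip (np.float64(313.9967480533284), np.float64(245.48115388838028)) mouth (np.float64(315.5058014887035), np.float64(232.3074817197878))
```

View pics/w2.png

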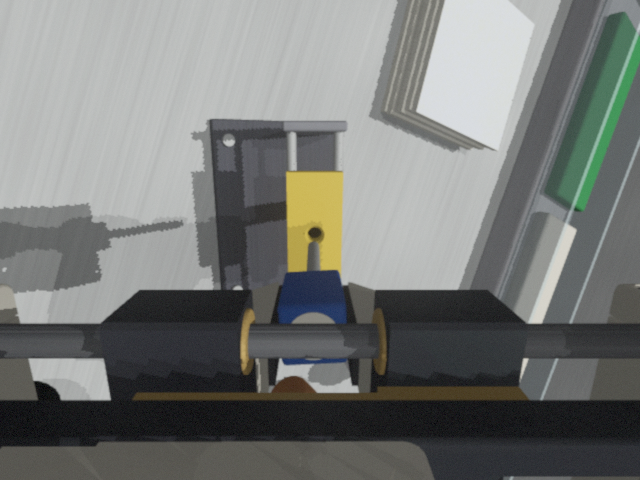

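The hole is at (315,233), and I predicted (315.5,232.3). I'll correct 1 mm across and go in about 20 mm.

Call:
apply_moves(
  motion="0 0 0.1 1.5 0 0 0; 0 0 0 1.5 0 0 0; 0 0 0 0.8 0 0 0; 0 0 0 0.7 0 0 0; 0 0 0 0.7 0 0 0; 0 0 0 0.9 0 0 0; 0 0 0 0 0 0 0",
)

```text
time: 7.55
tool_pos: [0.4804, 0.1973, 0.1999]
tool_rot: [2.593, 0.0, 1.94]
contact_force: [0.3, 0.4, -1.6]
opening: 0.0264
grip_force: 29.0
```

```bash
cat > st.py <<'E'
from h import *
p,R,s=pose();r=railR();m=np.array([.518,.212,.1325])
print('TCP in rail mm',(r.T@(p-m)*1000).round(1),'err',(R.inv()*toolR()).as_rotvec().round(4),'F rail',(r.T@s['contact_force']).round(1),'T',s['torque'].round(2),s['time'])
E
python3 st.py
```

```text
TCP in rail mm [ 0.8 -0.2 78.6] err [-0.0015  0.0004 -0.0002] F rail [-0.5  0.3 -1.6] T [-0.17  0.21  0.03] 7.55
```

Call:
apply_moves(
  motion="0 0 -0.06 0.7 0 0 0; 0 0 0 0.8 0 0 0; 0 0 0 0.8 0 0 0; 0 0 0 0.8 0 0 0; 0 0 0 0.8 0 0 0; 0 0 0 0 0 0 0",
)

```text
time: 8.3
tool_pos: [0.4985, 0.2044, 0.1656]
tool_rot: [2.595, -0.0, 1.941]
contact_force: [-2.8, 0.5, -4.4]
opening: 0.0263
grip_force: 29.0
```

```bash
python3 st.py
```

```text
TCP in rail mm [-0.6 -0.1 39.2] err [-0.0031  0.     -0.0002] F rail [-4.4  1.5 -2.4] T [-0.24  1.21  0.12] 8.3
```

Past the spring with low force, 29 mm still to go.

Call:
apply_moves(
  motion="0 0 0 0.8 0 0 0; 0 0 0 0.8 0 0 0; 0 0 0 0.6 0 0 0; 0 0 0 0.4 0 0 0; 0 0 0 0 0 0 0",
)

```text
time: 8.93
tool_pos: [0.5112, 0.2093, 0.1441]
tool_rot: [2.594, 0.0, 1.941]
contact_force: [-3.3, 1.0, -4.4]
opening: 0.0265
grip_force: 29.0
```

```bash
python3 st.py
```

```text
TCP in rail mm [-0.2 -0.1 13.7] err [-0.0021  0.0001 -0.0001] F rail [-4.6  2.1 -2.4] T [-0.17  1.27  0.19] 8.925
```

Call:
apply_moves(
  motion="0 0 0 0.15 0 0 0; 0 0 0 0.1 0 0 0; 0 0 0 0 0 0 0",
)

```text
time: 9.3
tool_pos: [0.5116, 0.2095, 0.1439]
tool_rot: [2.594, -0.0, 1.941]
contact_force: [-17.5, -6.6, 11.6]
opening: 0.0262
grip_force: 29.3
```

```bash
python3 st.py
```

```text
TCP in rail mm [ 0.1 -0.1 13.3] err [-0.0025 -0.0004  0.0005] F rail [-9.9  0.1 19.6] T [-0.72  1.92  0.13] 9.3
```

```bash
python3 - <<'E'
from h import *
c=wcam();s=robot.read_camera('side')
a=cv2.resize(c['img'][150:370,230:410],(540,660)); b=cv2.resize(s['img'][120:230,220:350],(780,660),interpolation=cv2.INTER_CUBIC)
v=cv2.resize(np.hstack([a,b]),(800,400));cv2.imwrite('pics/w3.png',v[:,:,::-1])
E
```

```text
(no output)
```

View pics/w3.png

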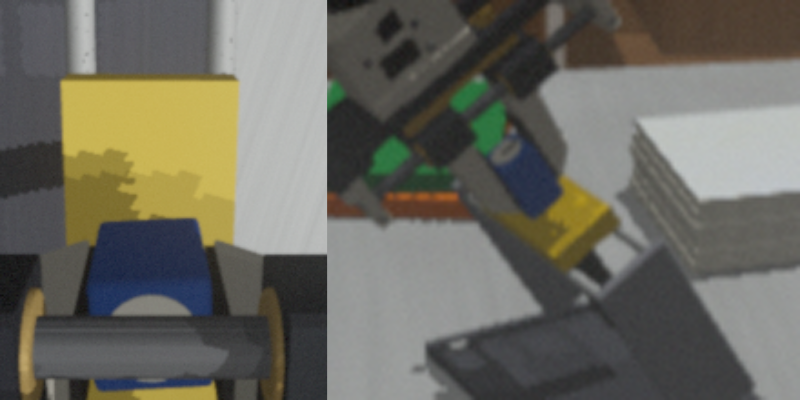

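The head looks seated on the plate, and the axial force is up to about 20 N. I'll release and back out along the bore.

Call:
apply_moves(
  motion="30 0 0 0 0 0 0; 60 0 0 0 0 0 0; 60 0 0 0 0 0 0; 60 0 0 0 0 0 0; 60 0 0 -1 0 0 0; 60 0 0 -3 0 0 0; 60 0 0 -4 0 0 0; 60 0 0 -3 0 0 0; 60 0 0 0 0 0 0; 60 0 0 0 0 0 0",
)

```text
time: 10.65
tool_pos: [0.4596, 0.1889, 0.237]
tool_rot: [2.593, 0.0, 1.94]
contact_force: [0.0, -0.3, -0.4]
opening: 0.055
grip_force: 0.0
```

```bash
python3 st.py; python3 - <<'E'
from h import *
c=wcam();s=robot.read_camera('side');r=railR();m=np.array([.518,.212,.1325])
for h in(0,.003,.01):
  for q in([-.013,.013],[.013,.013]): print(h,q,np.round(proj(c,m+r@[q[0],q[1],h]),1))
print('topface',[np.round(proj(c,m+r@[a,b,.04])).tolist() for a,b in((-.013,.013),(.013,.013),(.013,-.013),(-.013,-.013))])
print([(np.round(d['centre'],3),round(d['score'],2)) for d in robot.search_frame('blue_head',c)])
cv2.imwrite('pics/w4.png',np.hstack([cv2.resize(c['img'][150:330,220:420],(500,450),interpolation=2),cv2.resize(s['img'][130:220,240:320],(300,450),interpolation=2)[:,:]])[:,:800,::-1])
E
```

```text
TCP in rail mm [  1.1  -0.5 121.9] err [-0.0012  0.0004 -0.0002] F rail [-0.2 -0.3 -0.3] T [-0.15  0.17 -0.03] 10.65
0 [-0.013, 0.013] [295.5 220.7]
0 [0.013, 0.013] [329.8 220.7]
0.003 [-0.013, 0.013] [295.4 221.5]
0.003 [0.013, 0.013] [330.  221.5]
0.01 [-0.013, 0.013] [294.9 223.5]
0.01 [0.013, 0.013] [330.4 223.5]
topface [[293.0, 233.0], [332.0, 233.0], [332.0, 271.0], [293.0, 271.0]]
[(array([0.497, 0.206, 0.17 ]), 0.91), (array([0.516, 0.229, 0.129]), 0.69)]
```

View pics/w4.png

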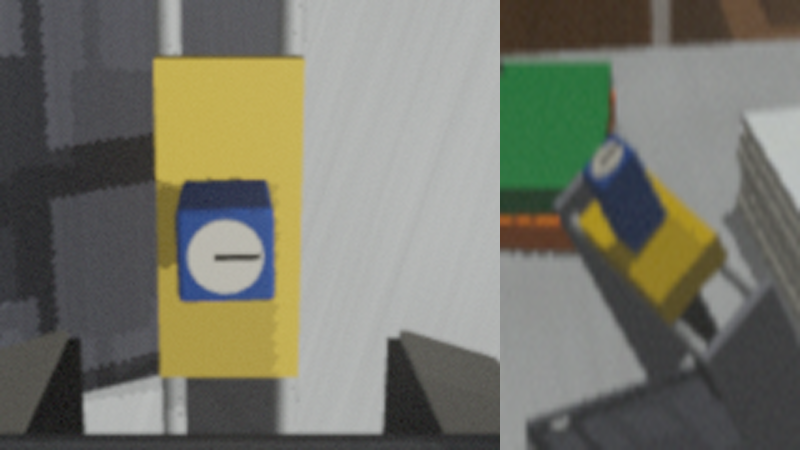

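The head stands square on the plate: its base edge is at row 222.4, and 220.7–221.5 would be flush. To be sure, I'll press gently on its top with closed fingers.

Call:
apply_moves(
  motion="0 0 -0.15 1 0 0 0; 0 0 0 2 0 0 0; 0 0 0 2 0 0 0; 0 0 0 1.5 0 0 0; 0 0 0 0.5 0 0 0; 0 0 0 0.4 0 0 0; 0 0 0 0.2 0 0 0; 0 0 0 0 0 0 0",
)

```text
time: 11.8
tool_pos: [0.4954, 0.2028, 0.172]
tool_rot: [2.592, 0.0, 1.941]
contact_force: [-0.3, -0.3, 1.0]
opening: 0.0003
grip_force: 0.0
```

```bash
python3 st.py
```

```text
TCP in rail mm [-0.2 -0.4 46.4] err [-0.0008  0.0003 -0.    ] F rail [ 0.2 -0.2  1. ] T [-0.11  0.21  0.01] 11.8
```

Call:
apply_moves(
  motion="0 0 0 0.15 0 0 0; 0 0 0 0.15 0 0 0; 0 0 0 0.1 0 0 0; 0 0 0 0.1 0 0 0; 0 0 0 0 0 0 0",
)

```text
time: 12.42
tool_pos: [0.4971, 0.2035, 0.1693]
tool_rot: [2.591, 0.001, 1.941]
contact_force: [-20.2, -10.9, 25.6]
opening: 0.0002
grip_force: 16.5
```

```bash
python3 st.py
```

```text
TCP in rail mm [ 0.  -0.4 43.2] err [0.0006 0.0005 0.0007] F rail [-6.1 -2.8 33.8] T [-0.92  0.98 -0.22] 12.425
```

There is a firm stop at the same depth under 34 N, so the probe is home. I'll back off and hand in.

Call:
apply_moves(
  motion="0 0 0 -1 0 0 0; 0 0 0 -3 0 0 0; 0 0 0 -4 0 0 0; 0 0 0 -2 0 0 0; 0 0 0 0 0 0 0; 0 0 0 0 0 0 0",
)

```text
time: 13.18
tool_pos: [0.4491, 0.1849, 0.252]
tool_rot: [2.594, -0.0, 1.941]
contact_force: [1.0, 0.4, -0.5]
opening: 0.0003
grip_force: 0.0
```

```bash
python3 - <<'E'
from h import *
c=wcam();print([(np.round(d['centre'],3),round(d['score'],2)) for d in robot.search_frame('blue_head',c)])
t=robot.read_camera('top')
for n in('red','bottle_a','cup','jar'): print(n,[np.round(d['centre'],3) for d in robot.search_frame(n,t)])
print(robot.hand_in())
E
```

```text
[(array([0.499, 0.205, 0.167]), 0.92)]
red [array([ 0.516, -0.165,  0.143])]
bottle_a [array([ 0.781, -0.086,  0.152]), array([0.743, 0.05 , 0.157])]
cup [array([ 0.355, -0.026,  0.048])]
jar [array([ 0.647, -0.01 ,  0.077])]
the job is handed in; nothing more can be done
None
```

The blue probe is in the sheath with its head against the yellow plate and released, and I handed the job in at about 13 s. A 34 N push on the head met a firm stop, and the red probe, bottles, cup and jar stayed put to within about 5 mm; no verdict came back.

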